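# Turn the drive pulley until its set screw is on top

## Task

Two motor drive units stand on the repair bench. Turn the pulley of the unit with the larger pulley until the set screw on its hub points straight up, so that a hex key can reach it from above, then let go. Leave the smaller pulley as it is.

Things in the scene. Friction and masses are not known exactly. Their poses are not given: they have to be found in the camera images.
- large_drive: Fixed drive unit with the LARGER pulley. Origin: underside centre of its 120 x 120 x 10 mm base plate; z up; x along the level axle (85 mm up) from motor to pulley. Pulley: solid disc, 124 mm diameter, 16 mm thick, mid plane at x = 38 mm. Bracket at x = 0, 6 mm thick, 56 wide, 97 high; motor behind it, 40 mm diameter, to x = -57. Brass hub 28 mm diameter, out to x = 66.
- large_pulley (a joint): Larger pulley's angle (rad): 0 = set screw straight up; positive = counterclockwise seen from the hub side (looking along -x), screw leaning to -y of large_drive. Starts at 0.65 to 1.4. No stops; even friction of 0.06 N m (1 N at the rim); balanced, stays where left. The rim can be pinched across its 16 mm from above and carried along its arc.
- large_screw (a point): Outer end of the larger pulley's set screw boss: a brass stub, 16 mm diameter, standing out radially from the hub in front of the pulley's +x face, with a dark socket in its end. 30 mm from the axle, at x = 56 mm of large_drive. Turns with the pulley; its z axis points from the axle out through the screw.
- small_screw (a point): The same point on the other drive unit, alike in all but its pulley: 72 mm diameter, 16 mm thick. It may stand at any angle and is to be left alone.
Not all that is in view belongs to the job. Leave any orange look-alike of the large_drive alone.

How it is judged:
By the outcome, as a careful person would: the job done as asked, in the order asked, and still so for the second after the job is handed in, with the robot touching nothing.
It also fails if it takes over 32 s, if anything falls off the work surface, if the arm or the gripper's body presses on something with over 40 N, if the wrist force passes 120 N, or if a joint passes its speed limit or range.

## Robot

A 6-joint arm with a two-finger parallel gripper is mounted at the origin on the work surface. World frame = base frame: x ahead of the robot, y to its left, z up, the work surface at z = 0. Lengths are in mm, angles in rad, forces in N, time in s.
With the tool pointing down it reaches from about 300 to 775 mm from the base axis. Payload 14.6 kg.
Tool frame: the origin (TCP) lies midway between the tips of the shut fingers; the grasp point (between the pads) lies manip.grasp_offset behind it (manip.grasp_offset is the distance from the TCP to the grasp point, in mm); z points along the fingers, y is the direction in which the jaws open and shut (so a half turn about z gives the same grasp; the last joint's range is limited). The gripper opens to 94 mm and grips with 3 to 60 N. Pads are 16 mm wide; open, the fingers measure 119 mm over their backs; the gripper's body (75 mm by 177 mm) begins 78 mm behind the grasp point.
Start: joints at [1.145, 0.3, 1.521, -0, 1.321, -0.067], TCP at [193.13, 514.966, 205.446] pointing down, gripper open.
Joint ranges: [-3.03, 3.03], [-0.79, 2.21], [0.23, 2.52], [-1.04, 4.18], [0, 3.07], [-2.55, 2.55]. Speed limits (rad/s): [2.22, 2.22, 2.57, 3.14, 3.14, 3.14].

## Interface

Orientations are given as [roll, pitch, yaw] about the fixed x, y, z axes, in that order (R = Rz(yaw) Ry(pitch) Rx(roll)).
In Python, from cell import monitor, vision, order, manip gives the robot as it stands.
- The arm moves only by the shell command python3 -m jog 'ROWS' [FORCE]. ROWS is JSON, a list of rows, each a list of 7 numbers: the shift along the tool's x, y, z in cm, then the turn, a rotation vector about the tool's x, y, z in rad, then the opening in per cent of the stroke, from 0 (shut) to 100 (fully open). In form: [[tx, ty, tz, rx, ry, rz, jaw], ...]. A call has 1 to 8 rows; each row shifts and turns the commanded pose from where the row before left it, along the tool's axes as they then stand; what a row does not reach is not made up. A row lasts 1/10 s, in which the tool goes at most 50 mm and 8.59 degrees, less where a joint would pass 70% of its speed; a pose out of reach is approached as far as the arm can. A call is refused whole if a number of a shift passes 5 or a number of a turn 0.15, either way. A call with a gripper value outside its range is refused whole. The fingers move at their own pace and stop on an object; FORCE is the grip in N (left out, the last holds). Time passes only in rows, so rows that do not move let the fingers close. It gives the time, the measured TCP pose, the force and the opening at its end, in the units of the state.
- monitor.read_state(): the state, without advancing time (a new reading comes with each control period).
- vision.camera(name): name is "scene" or "top" or "wrist"; returns a dict with "color" (400x640x3 uint8, blue, green, red), "fx", "fy", "cx", "cy" (pixels), "distortion" ([k1, k2, p1, p2, k3] as OpenCV has them; the pictures are not rectified), "cam_to_world" (4x4, takes a point from camera to world coordinates); the wrist camera has in their place "tool_from_camera" (4x4, takes a point from camera to tool coordinates, whose origin is the TCP and whose axes are the flange's). Camera axes: x right, y down, z forward; pixel columns grow to the right and rows downward; lengths in mm; the calibration is good to about 2 mm. A picture is of the moment at which its call begins: read the wrist's pose just before it. There is no depth.
- order.sign_off(): hands the job in, once; it reports no verdict.
The state is a dict: "clock": time; "joints": joint angles; "qd": joint speeds; "effort": joint torques, N m; "eef_pos": TCP position; "eef_rot": TCP orientation; "wrist_force": force on the tool from outside, world axes, zero at the start; "moment": the same for the moment, N m; "finger_gap": finger opening in mm.
Only numpy, scipy, OpenCV 4.12 (cv2) and the standard library are available. Lean on these libraries where they do the work, as an engineer would, in place of code of your own. Each camera call takes 0.05 s, during which the arm holds its last target.

## Working session

There is one attempt and no reset: what is moved stays moved. The work goes in short steps, Python scripts to look and compute and a shell command to move; the robot and the scene stay as the last step left them, time stands still between calls to the robot, and variables do not carry over. Pictures are saved under pics/ and viewed, and the job is handed in when it is done.

```bash
ls; mkdir -p pics
python3 - <<'E'
from cell import monitor, vision, order, manip
import cv2,numpy as np
print(monitor.read_state(), manip.grasp_offset)
for n in ["scene","top","wrist"]:
    c=vision.camera(n); cv2.imwrite(f"pics/{n}0.png",c["color"])
    print(n,{k:(np.round(v,4).tolist() if k!="color" else 0) for k,v in c.items()})
E
```

```text
pics
{'clock': 0.0, 'joints': array([ 1.14540011e+00,  3.00485489e-01,  1.52157539e+00, -5.22050386e-06,
        1.32069437e+00, -6.66115577e-02]), 'qd': array([ 2.08605985e-04, -4.59410885e-05, -3.01978326e-03, -1.65090242e-03,
       -1.79420829e-03,  4.90020665e-04]), 'effort': array([-1.62751392e-03, -5.31807268e+01, -3.52738488e+01,  7.07937218e-02,
        2.43371405e-02, -1.50975757e-04]), 'eef_pos': array([193.02771661, 514.73762841, 204.88084424]), 'eef_rot': array([-3.14043230e+00, -7.23395403e-05,  2.78280925e+00]), 'wrist_force': array([ 0.49516806, -0.43284575, -0.7961725 ]), 'moment': array([-0.02002977,  0.01375239,  0.0376578 ]), 'finger_gap': 93.54509354366817} 18.8
scene {'color': 0, 'fx': 396.4646, 'fy': 396.4646, 'cx': 316.4451, 'cy': 201.3261, 'distortion': [-0.0682, 0.0, 0.0, 0.0, 0.0], 'cam_to_world': [[-0.2651, 0.7297, -0.6303, 1132.6698], [0.9641, 0.2087, -0.1639, -40.6363], [0.0119, -0.6512, -0.7588, 792.3224], [0.0, 0.0, 0.0, 1.0]]}
top {'color': 0, 'fx': 408.3112, 'fy': 408.3112, 'cx': 315.5932, 'cy': 200.4657, 'distortion': [-0.1054, 0.0, 0.0, 0.0, 0.0], 'cam_to_world': [[-0.0297, -0.9804, 0.1949, 309.7765], [-0.9994, 0.033, 0.0136, -216.4718], [-0.0198, -0.1944, -0.9807, 1301.492], [0.0, 0.0, 0.0, 1.0]]}
wrist {'color': 0, 'fx': 336.1727, 'fy': 336.1727, 'cx': 322.5155, 'cy': 196.7997, 'distortion': [-0.0102, 0.0, 0.0, 0.0, 0.0], 'tool_from_camera': [[0.0009, -0.9578, -0.2874, 84.5397], [1.0, 0.0007, 0.0009, -0.3155], [-0.0006, -0.2874, 0.9578, -179.6449], [0.0, 0.0, 0.0, 1.0]]}
```

View pics/scene0.png

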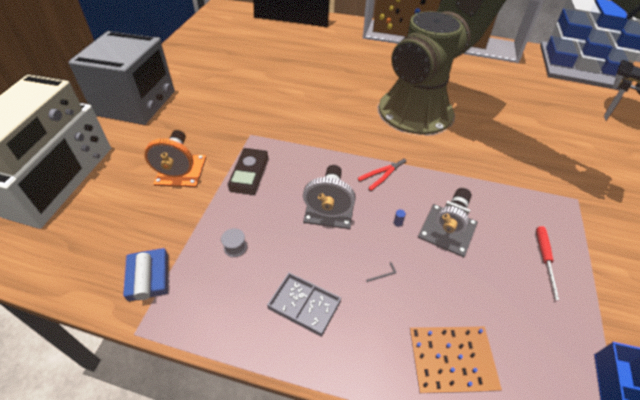

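View pics/top0.png

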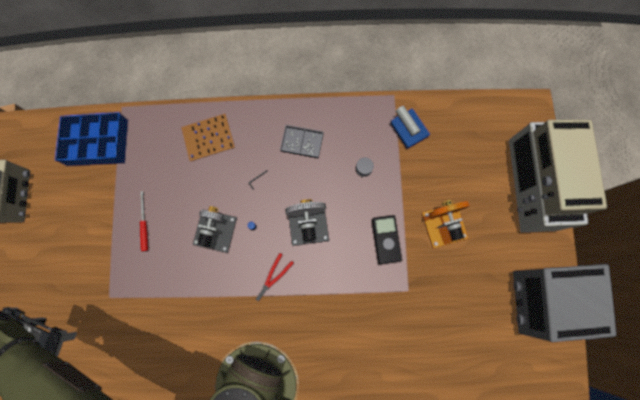

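View pics/wrist0.png

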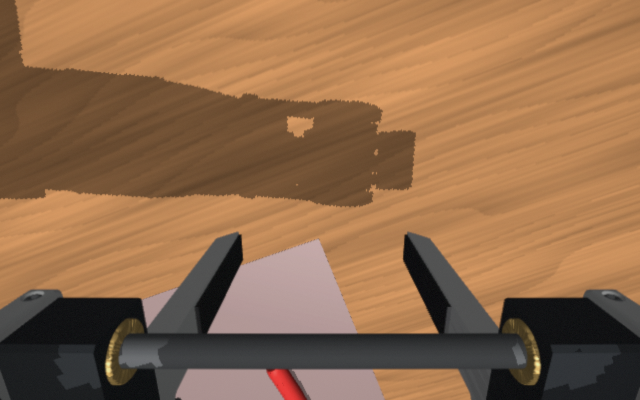

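The grey unit with the bigger disc is at scene (330,200) and top (307,220). The smaller one is at scene (452,220) and top (213,228). The orange look-alike is at scene (172,160). Next I'll zoom in.

Run:
```python
import cv2,numpy as np
s=cv2.imread("pics/scene0.png");t=cv2.imread("pics/top0.png")
a=cv2.resize(s[155:240,285:375],None,fx=6,fy=6,interpolation=cv2.INTER_CUBIC)
b=cv2.resize(t[185:255,275:340],None,fx=4,fy=4,interpolation=cv2.INTER_CUBIC)
h=max(a.shape[0],b.shape[0]);o=np.zeros((h,a.shape[1]+b.shape[1],3),np.uint8)
o[:a.shape[0],:a.shape[1]]=a;o[:b.shape[0],a.shape[1]:]=b
cv2.imwrite("pics/z0.png",o)
```

```text
(no output)
```

View pics/z0.png

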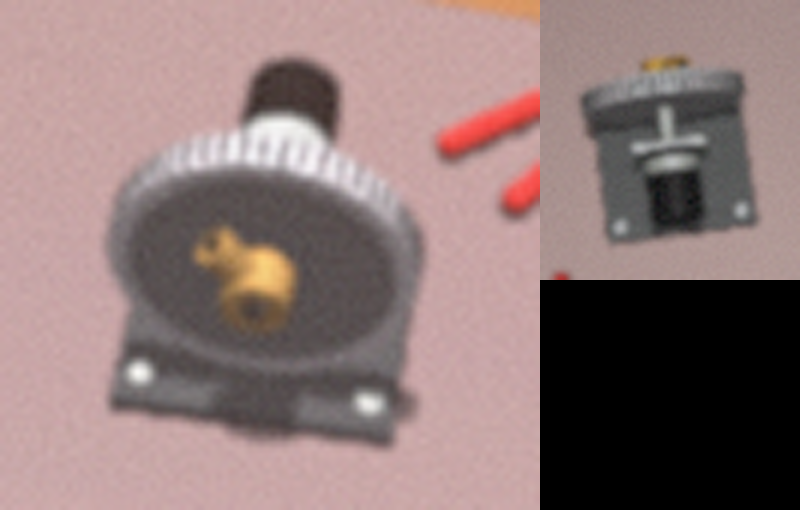

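The screw boss leans up-left in the scene view, which is -y, so the angle is positive as described. I'll get the pose from the base corners, bolts and rim.

```bash
cat > h.py <<'E'
import numpy as np,cv2,json
from cell import monitor, vision
def K(c): return np.array([[c["fx"],0,c["cx"]],[0,c["fy"],c["cy"]],[0,0,1.]])
def c2w(c,st=None):
    if "cam_to_world" in c: return np.array(c["cam_to_world"])
    T=np.eye(4); r,p,y=st["eef_rot"]
    from scipy.spatial.transform import Rotation as R
    T[:3,:3]=R.from_euler("xyz",[r,p,y]).as_matrix();T[:3,3]=st["eef_pos"]
    return T@np.array(c["tool_from_camera"])
def ray(c,px,T):
    u=cv2.undistortPoints(np.array([[px]],float),K(c),np.array(c["distortion"],float))[0,0]
    return T[:3,3],T[:3,:3]@np.array([u[0],u[1],1.])
def onz(c,px,T,z):
    o,d=ray(c,px,T);return o+d*(z-o[2])/d[2]
def proj(c,P,T):
    Q=(np.linalg.inv(T)@np.c_[np.atleast_2d(P),np.ones(len(np.atleast_2d(P)))].T)[:3].T
    return cv2.projectPoints(Q,np.zeros(3),np.zeros(3),K(c),np.array(c["distortion"],float))[0][:,0]
def tri(rs):
    A=np.zeros((3,3));b=np.zeros(3)
    for o,d in rs:
        d=d/np.linalg.norm(d);M=np.eye(3)-np.outer(d,d);A+=M;b+=M@o
    x=np.linalg.solve(A,b)
    return x,[np.linalg.norm(np.cross(x-o,d/np.linalg.norm(d))) for o,d in rs]
E
python3 - <<'E'
from h import *
s=vision.camera("scene");t=vision.camera("top")
for n,c,pts in (("top",t,[(293,245.2),(329.2,240.2)]),("topbolt",t,[(275+80/4,185+227/4),(275+201/4,185+210/4)]),
  ("scenebase",s,[(285+112/6,155+408/6),(285+392/6,155+442/6)]),("scbolt",s,[(285+139/6,155+373/6),(285+369/6,155+402/6)])):
    z=0 if n=="scenebase" else 10
    P=[onz(c,p,c2w(c),z) for p in pts]
    d=P[1]-P[0]; print(n,np.round(P,1).tolist(),np.linalg.norm(d).round(1),np.arctan2(d[1],d[0]).round(3))
E
```

```text
top [[424.6, -122.7, 10.0], [436.8, -237.7, 10.0]] 115.7 -1.465
topbolt [[435.3, -129.3, 10.0], [445.8, -225.5, 10.0]] 96.8 -1.462
scenebase [[552.6, -223.7, 0.0], [537.8, -106.8, 0.0]] 117.8 1.697
scbolt [[539.1, -215.7, 10.0], [527.7, -119.6, 10.0]] 96.8 1.689
```

```bash
python3 -m jog '[[0,0,-0.5,0,0,0.1375,100],[0,0,-0.5,0,0,0.1375,80],[0,0,-0.5,0,0,0.1375,60],[0,0,-0.5,0,0,0.1375,43],[0,0,-0.5,0,0,0.1375,43],[0,0,-0.5,0,0,0.1375,43],[0,0,-0.5,0,0,0.1375,43],[0,0,-0.5,0,0,0.1375,43]]' 25
python3 -m jog '[[-4,1.4,0,0,0,0,43],[-4,1.4,0,0,0,0,43],[-4,1.4,0,0,0,0,43],[-4,1.4,0,0,0,0,43],[-4,1.4,0,0,0,0,43],[-4,1.4,0,0,0,0,43],[-4,1.4,0,0,0,0,43],[-4,1.4,0,0,0,0,43]]'
```

```text
clock: 1.05
eef_pos: [193.1, 514.9, 245.5]
eef_rot: [-3.141, 0.0, 1.677]
wrist_force: [0.3, 0.2, 0.3]
finger_gap: 42.5
clock: 1.85
eef_pos: [340.5, 207.9, 245.6]
eef_rot: [3.141, -0.0, 1.683]
wrist_force: [0.6, 0.4, 0.5]
finger_gap: 40.3
```

```bash
python3 -m jog '[[-4.5,1.6,0,0,0,0,43],[-4.5,1.6,0,0,0,0,43],[-4.5,1.6,0,0,0,0,43],[-4.5,1.6,0,0,0,0,43],[-4.5,1.6,0,0,0,0,43],[-4.5,1.6,0,0,0,0,43],[-4.5,1.6,0,0,0,0,43],[-4.5,1.6,0,0,0,0,43]]'
python3 -m jog '[[-3.4,1.4,0,0,0,0,43],[0,0,0,0,0,0,43],[0,0,0,0,0,0,43]]'
python3 - <<'E'
from h import *
st=monitor.read_state();c=vision.camera("wrist");cv2.imwrite("pics/w1.png",c["color"])
np.savez("w1.npz",p=st["eef_pos"],r=st["eef_rot"]);print(st["eef_pos"],st["eef_rot"])
E
```

```text
clock: 2.65
eef_pos: [508.1, -136.0, 245.4]
eef_rot: [3.141, 0.0, 1.682]
wrist_force: [0.5, 1.1, 1.1]
finger_gap: 40.4
clock: 2.95
eef_pos: [525.1, -166.4, 244.9]
eef_rot: [-3.141, -0.001, 1.682]
wrist_force: [0.6, 0.7, 0.5]
finger_gap: 40.8
[ 525.14633305 -166.4334154   244.86619375] [-3.14062424e+00 -5.99339451e-04  1.68169486e+00]
```

View pics/w1.png

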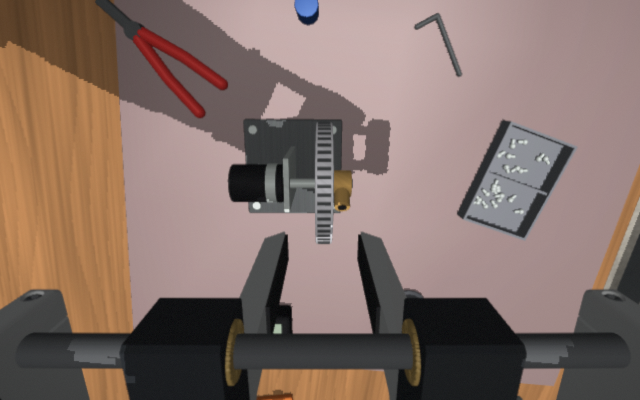

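The wrist view shows the rim as a vertical strip at col ~323, rows 122-243. The brass hub and boss are at (343,190), with the boss end at about (343,206), leaning to -y. Zooming to measure.

Run:
```python
import cv2,numpy as np
s=cv2.imread("pics/w1.png")
cv2.imwrite("pics/z1.png",cv2.resize(s[110:255,220:365],None,fx=4,fy=4,interpolation=cv2.INTER_CUBIC))
g=s.astype(int)
for y in (130,140,150,215,225,235): print(y,cv2.cvtColor(s,cv2.COLOR_BGR2GRAY)[y,308:340].tolist())
hsv=cv2.cvtColor(s,cv2.COLOR_BGR2HSV);m=cv2.inRange(hsv,(8,120,40),(28,255,255))[110:255,300:365]
ys,xs=np.nonzero(m);print(xs.min()+300,xs.max()+300,ys.min()+110,ys.max()+110)
for y in range(ys.min(),ys.max()+1):
    x=xs[ys==y]; print(y+110,x.min()+300,x.max()+300,end=' | ')
```

```text
130 [57, 58, 56, 57, 55, 56, 56, 70, 112, 115, 104, 100, 100, 99, 100, 101, 101, 100, 99, 99, 99, 100, 100, 111, 115, 139, 143, 138, 103, 65, 57, 59]
140 [56, 56, 56, 56, 54, 56, 61, 86, 125, 124, 115, 113, 114, 113, 112, 109, 110, 110, 114, 114, 115, 114, 114, 122, 123, 82, 60, 57, 57, 57, 58, 57]
150 [55, 57, 56, 55, 56, 56, 64, 104, 133, 124, 105, 102, 103, 103, 105, 104, 101, 100, 99, 98, 99, 100, 104, 123, 131, 90, 62, 59, 57, 56, 56, 57]
215 [168, 169, 169, 169, 169, 169, 166, 138, 141, 144, 146, 148, 146, 145, 145, 144, 143, 142, 141, 143, 144, 144, 145, 146, 143, 144, 167, 169, 170, 170, 170, 171]
225 [167, 167, 168, 168, 168, 168, 166, 144, 129, 83, 56, 55, 54, 54, 55, 56, 56, 55, 55, 55, 54, 64, 123, 198, 178, 170, 169, 168, 169, 169, 168, 168]
235 [167, 167, 166, 167, 166, 166, 165, 142, 124, 97, 70, 66, 65, 65, 64, 66, 65, 67, 68, 68, 69, 91, 180, 210, 168, 167, 167, 168, 168, 167, 167, 169]
334 351 171 210
171 335 349 | 172 335 350 | 173 335 350 | 174 335 350 | 175 334 350 | 176 335 350 | 177 334 350 | 178 334 350 | 179 334 351 | 180 334 351 | 181 334 351 | 182 334 351 | 183 334 351 | 184 334 351 | 185 334 351 | 186 334 351 | 187 334 351 | 188 334 350 | 189 334 350 | 190 334 350 | 191 334 350 | 192 334 350 | 193 335 350 | 194 335 350 | 195 335 349 | 196 335 348 | 197 335 348 | 198 335 348 | 199 335 348 | 200 335 348 | 201 335 348 | 202 335 348 | 203 335 348 | 204 335 348 | 205 335 348 | 206 335 349 | 207 335 348 | 208 335 348 | 209 336 346 | 210 339 344 |
```

View pics/z1.png

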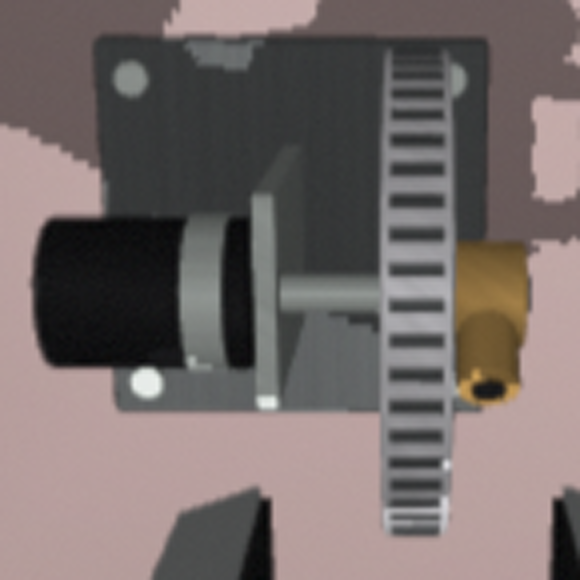

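```bash
cat >> h.py <<'E'
Y=0.111
ex=np.array([np.cos(Y),np.sin(Y),0]);ey=np.array([-np.sin(Y),np.cos(Y),0])
def angs(c,px,T,O):
    "cyl r=30 intersections, and plane x=56 intersection; O=drive origin"
    o,d=ray(c,px,T);q=o-O-np.array([0,0,85]);
    y0,z0,x0=q@ey,q[2],q@ex;dy,dz,dx=d@ey,d[2],d@ex
    A=dy*dy+dz*dz;B=2*(y0*dy+z0*dz);C=y0*y0+z0*z0-900;D=B*B-4*A*C
    out=[]
    for s in ((-B-max(D,0)**.5)/2/A,(-B+max(D,0)**.5)/2/A):
        out.append(("cyl",round(float(np.arctan2(-(y0+s*dy),z0+s*dz)),3),"x",round(float(x0+s*dx),1)))
    s=(56-x0)/dx;yy,zz=y0+s*dy,z0+s*dz
    out.append(("plane",round(float(np.arctan2(-yy,zz)),3),"r",round(float(np.hypot(yy,zz)),1),"D",round(float(D),1)))
    return out
E
python3 - <<'E'
from h import *
c=vision.camera("wrist");st=monitor.read_state();T=c2w(c,st)
for n,px,z in (("rimL",(315.2,182),146),("rimR",(333.2,182),146)):
    P=onz(c,px,T,z);print(n,P.round(1),"ex",(P@ex).round(1),"ey",(P@ey).round(1))
for n,px,z in (("TL",(244,119.5),10),("TR",(342,119.5),10),("BL",(249.5,212.5),10),("b1",(252.5,129.5),11),("b3",(256.5,205.5),11),("b2",(333.5,129.5),11)):
    P=onz(c,px,T,z);print(n,P.round(1),"ex",(P@ex).round(1),"ey",(P@ey).round(1))
# rim tangents -> axle y
cam=T[:3,3];print("cam",cam.round(1),cam@ex,cam@ey)
an=[]
for px in ((324,121.5),(324,243.5)):
    o,d=ray(c,px,T);an.append(np.arctan2(d@ey,-d[2]))
m=np.mean(an);h=(an[0]-an[1])/2
R=62/np.sin(abs(h));print("axle ey",cam@ey+R*np.sin(m),"z",cam[2]-R*np.cos(m))
E
```

```text
rimL [ 517.  -152.5  146. ] ex 496.9 ey -208.8
rimR [ 532.3 -150.8  146. ] ex 512.3 ey -208.8
TL [ 424.2 -119.3   10. ] ex 408.3 ey -165.5
TR [ 541.7 -105.9   10. ] ex 526.6 ey -165.3
BL [ 436.9 -237.4   10. ] ex 408.0 ey -284.3
b1 [ 435.2 -129.9   11. ] ex 418.2 ey -177.3
b3 [ 445.7 -226.4   11. ] ex 417.8 ey -274.4
b2 [ 532.9 -118.8   11. ] ex 516.5 ey -177.1
cam [515.  -82.  425.2] 502.78617395797164 -138.5601888900552
axle ey -224.35760954780994 z 88.19592993712962
```

```bash
cat >> h.py <<'E'
O=467.2*ex-224.7*ey
E
python3 - <<'E'
from h import *
c=vision.camera("wrist");st=monitor.read_state();T=c2w(c,st)
print(O.round(1),angs(c,(342,207.2),T,O))
s=vision.camera("scene")
A=cv2.resize(s["color"][180:215,310:340],None,fx=18,fy=16,interpolation=cv2.INTER_CUBIC);cv2.imwrite("pics/z2.png",A)
for px in ((285+207/6,155+252/6),):print(angs(s,px,c2w(s),O))
print(tri([ray(c,(342,207.2),T),ray(s,(319.5,197),c2w(s))]))
print(proj(s,O+np.array([0,0,85])+66*ex,c2w(s)))
tcp=st["eef_pos"];print("tcp ex,ey rel",(tcp-O)@ex,(tcp-O)@ey,tcp[2]-85)
E
```

```text
[ 489.2 -171.6    0. ] [('cyl', 0.707, 'x', 55.6), ('cyl', 1.792, 'x', 57.4), ('plane', 0.929, 'r', 27.1, 'D', 960.0)]
[('cyl', 0.746, 'x', 57.7), ('cyl', 2.166, 'x', 23.9), ('plane', 0.799, 'r', 28.7, 'D', 875.8)]
(array([ 546.91552886, -185.82496168,  104.74184032]), [np.float64(0.057456252202538305), np.float64(0.05745625220255937)])
[[327.44811228 206.99047905]]
tcp ex,ey rel 36.392122203926256 2.331320074455194 160.74458926011386
```

View pics/z2.png

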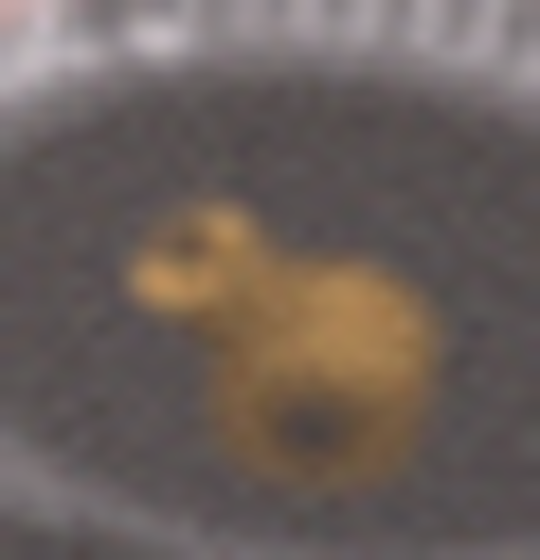

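The screw angle is about 0.75-0.8 rad (triangulated radius 28.4, x 55.8, both plausible). Plan: grip at φ=+0.4 on the rim and carry it to about -0.38.

```bash
cat >> h.py <<'E'
from scipy.spatial.transform import Rotation as RR
def rel(st=None):
    st=st or monitor.read_state();q=st["eef_pos"]-O
    M=RR.from_euler("xyz",st["eef_rot"]).as_matrix()
    z=M[:,2];y=M[:,1]
    return dict(x=round(q@ex,1),y=round(q@ey,1),z=round(q[2]-85,1),tilt=round(float(np.arctan2(z@ey,-z[2])),3),
      zx=round(float(z@ex),3),yawerr=round(float(y@ey),3),gap=round(st["finger_gap"],1),t=round(st["clock"],2),F=st["wrist_force"].round(1).tolist())
E
python3 -m jog '[[-3,0.16,0,0,0.1,0,43],[-0.7,0,2,0,0.1,0,43],[0,0,2,0,0.1,0,43],[0,0,2,0,0.1,0,43],[0,0,0,0,0,0,43]]'
python3 - <<'E'
from h import *
r=rel();print(r);p=r["tilt"]
for R_ in (37.,):
    dy=-R_*np.sin(.4)-r["y"];dz=R_*np.cos(.4)-r["z"]
    print("tx",dy*np.cos(p)+dz*np.sin(p),"tz",dy*np.sin(p)-dz*np.cos(p))
E
```

```text
clock: 3.65
eef_pos: [528.5, -190.7, 183.2]
eef_rot: [-3.137, -0.405, 1.68]
wrist_force: [0.9, 0.3, -0.0]
finger_gap: 40.8
{'x': np.float64(37.0), 'y': np.float64(-23.4), 'z': np.float64(98.2), 'tilt': 0.405, 'zx': -0.004, 'yawerr': 0.0, 'gap': 40.8, 't': 3.65, 'F': [0.9, 0.3, -0.0]}
tx -17.000646945563886 tz 62.47635689339181
```

```bash
python3 -m jog '[[-1.7,0.1,0,0,0,0,43],[0,0,1.6,0,0,0,43],[0,0,1.6,0,0,0,43],[0,0,1.5,0,0,0,43],[0,0,1.5,0,0,0,43],[0,0,0,0,0,0,43]]'
python3 -c "from h import *;print(rel())"
python3 -m jog '[[0,0,0,0,0,0,0],[0,0,0,0,0,0,0],[0,0,0,0,0,0,0],[0,0,0,0,0,0,0],[0,0,0,0,0,0,0],[0,0,0,0,0,0,0]]' 20
python3 -c "from h import *;print(rel())"
```

```text
clock: 4.25
eef_pos: [529.9, -182.0, 122.3]
eef_rot: [-3.141, -0.398, 1.684]
wrist_force: [-0.0, -0.5, -0.3]
finger_gap: 40.4
{'x': np.float64(39.3), 'y': np.float64(-14.9), 'z': np.float64(37.3), 'tilt': 0.398, 'zx': -0.001, 'yawerr': 0.003, 'gap': 40.4, 't': 4.25, 'F': [-0.0, -0.5, -0.3]}
clock: 4.85
eef_pos: [528.0, -183.2, 123.2]
eef_rot: [-3.137, -0.4, 1.682]
wrist_force: [-18.4, -3.9, 10.9]
finger_gap: 15.8
{'x': np.float64(37.3), 'y': np.float64(-15.9), 'z': np.float64(38.2), 'tilt': 0.4, 'zx': -0.004, 'yawerr': 0.002, 'gap': 15.8, 't': 4.85, 'F': [-18.4, -3.9, 10.9]}
```

```bash
python3 -m jog '[[0,-0.15,0,0,0,0,0],[0.24,0,0.007,0,-0.06,0,0],[0.24,0,0.007,0,-0.06,0,0],[0.24,0,0.007,0,-0.06,0,0],[0.24,0,0.007,0,-0.06,0,0],[0,0,0,0,0,0,0]]'
python3 -c "from h import *;print(rel())"
```

```text
clock: 5.45
eef_pos: [526.9, -173.2, 125.7]
eef_rot: [-3.141, -0.156, 1.684]
wrist_force: [-4.5, -3.9, -0.5]
finger_gap: 15.8
{'x': np.float64(37.3), 'y': np.float64(-5.8), 'z': np.float64(40.7), 'tilt': 0.156, 'zx': -0.001, 'yawerr': 0.002, 'gap': 15.8, 't': 5.45, 'F': [-4.5, -3.9, -0.5]}
```

Forces are low and the rim is following along its arc. I'll continue.

```bash
python3 -m jog '[[0.24,0,0.007,0,-0.06,0,0],[0.24,0,0.007,0,-0.06,0,0],[0.24,0,0.007,0,-0.06,0,0],[0.24,0,0.007,0,-0.06,0,0],[0.24,0,0.007,0,-0.06,0,0],[0.24,0,0.007,0,-0.06,0,0],[0.24,0,0.007,0,-0.06,0,0],[0,0,0,0,0,0,0]]'
python3 - <<'E'
from h import *
print(rel())
c=vision.camera("wrist");cv2.imwrite("pics/w3.png",c["color"])
s=vision.camera("scene")["color"];t=c["color"]
cv2.imwrite("pics/z3.png",np.hstack([cv2.resize(s[170:220,300:350],(400,400),interpolation=cv2.INTER_CUBIC),cv2.resize(t[110:260,250:400],(400,400),interpolation=cv2.INTER_CUBIC)]))
E
```

```text
clock: 6.25
eef_pos: [525.1, -156.3, 124.0]
eef_rot: [-3.14, 0.261, 1.684]
wrist_force: [-1.5, -4.4, -5.6]
finger_gap: 15.9
{'x': np.float64(37.3), 'y': np.float64(11.2), 'z': np.float64(39.0), 'tilt': -0.261, 'zx': -0.001, 'yawerr': 0.002, 'gap': 15.9, 't': 6.25, 'F': [-1.5, -4.4, -5.6]}
```

View pics/z3.png

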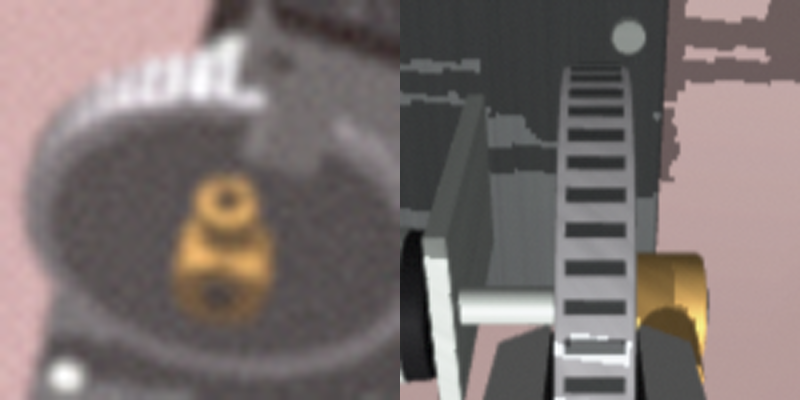

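In the scene view the boss end is now at about (328.7,195) and the hub face at (327.3,206.6), against a predicted (327.4,207.0). I'll work out the residual angle.

Run:
```python
from h import *
s=vision.camera("scene");T=c2w(s);im=s["color"]
hsv=cv2.cvtColor(im,cv2.COLOR_BGR2HSV);m=cv2.inRange(hsv,(8,90,60),(30,255,255))[185:215,315:345]
for y in range(m.shape[0]):
    x=np.nonzero(m[y])[0]
    if len(x): print(y+185,x.min()+315,x.max()+315,end=' | ')
print(angs(s,(328.7,195),T,O))
for a in (-.1,0,.1,.2): print(a,proj(s,O+[0,0,85]+56*ex-30*np.sin(a)*ey+[0,0,30*np.cos(a)],T).round(1))
```

```text
192 328 330 | 193 325 331 | 194 324 331 | 195 324 331 | 196 324 331 | 197 324 331 | 198 323 332 | 199 323 333 | 200 322 333 | 201 322 333 | 202 322 333 | 203 322 333 | 204 322 333 | 205 322 333 | 206 322 332 | 207 323 332 | 208 324 331 | 209 325 330 | [('cyl', -0.012, 'x', 55.1), ('cyl', 2.982, 'x', 2.4), ('plane', -0.015, 'r', 31.0, 'D', 2018.5)]
-0.1 [[329.8 195.5]]
0 [[328.5 195.3]]
0.1 [[327.2 195.1]]
0.2 [[325.9 195.1]]
```

The angle is near zero (about 0-0.04 rad). I'll release, back off, and measure from above at closer range.

```bash
python3 -m jog '[[0,0,0,0,0,0,43],[0,0,0,0,0,0,43],[0,0,0,0,0,0,43],[0,0,0,0,0,0,43],[0,0,-2,0,0,0,43],[0,0,-2,0,0,0,43],[0,0,-2,0,0.1,0,43],[0,0,-1,0,0.1,0,43]]'
python3 -m jog '[[0,0,0,0,0.06,0,43],[0,0,0,0,0,0,43],[0,0,0,0,0,0,43]]'
python3 - <<'E'
from h import *
st=monitor.read_state();print(rel(st))
c=vision.camera("wrist");cv2.imwrite("pics/w4.png",c["color"])
E
```

```text
clock: 7.2
eef_pos: [524.3, -138.9, 194.4]
eef_rot: [3.138, 0.057, 1.685]
wrist_force: [0.2, 0.9, -0.3]
finger_gap: 40.2
clock: 7.5
eef_pos: [523.3, -140.1, 191.8]
eef_rot: [-3.141, 0.002, 1.682]
wrist_force: [0.4, -0.3, 0.4]
finger_gap: 40.3
{'x': np.float64(37.4), 'y': np.float64(27.4), 'z': np.float64(106.8), 'tilt': -0.002, 'zx': -0.001, 'yawerr': 0.0, 'gap': 40.3, 't': 7.5, 'F': [0.4, -0.3, 0.4]}
```

View pics/w4.png

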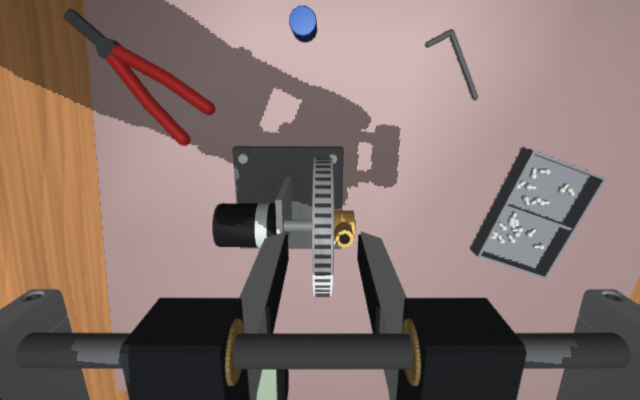

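```bash
python3 - <<'E'
from h import *
st=monitor.read_state();c=vision.camera("wrist");T=c2w(c,st);im=c["color"]
cv2.imwrite("pics/z4.png",cv2.resize(im[140:300,230:370],None,fx=3.5,fy=3.5,interpolation=cv2.INTER_CUBIC))
g=cv2.cvtColor(im,cv2.COLOR_BGR2GRAY)[225:250,335:355]
ys,xs=np.nonzero(g<50);print(xs.mean()+335,ys.mean()+225,len(xs))
print(angs(c,(xs.mean()+335,ys.mean()+225),T,O))
E
python3 -m jog '[[-3,0,-1,0,0,0,43],[-4,0,-1,0,0,0,43],[-4,0,-1,0,0,0,43],[0,0,0,0,0,0,43],[0,0,0,0,0,0,43]]'
python3 - <<'E'
from h import *
st=monitor.read_state();c=vision.camera("wrist");T=c2w(c,st);im=c["color"];cv2.imwrite("pics/w5.png",im)
px=proj(c,O+[0,0,115]+56*ex,T)[0];print(rel(st),"expect",px, proj(c,O+[0,0,85]+62*ex,T)[0],"cam y",(T[:3,3]-O)@ey)
x,y=px.astype(int);cv2.imwrite("pics/z5.png",cv2.resize(im[max(0,y-60):y+60,max(0,x-60):x+60],(600,600),interpolation=cv2.INTER_CUBIC));print(x-60,y-60)
E
```

```text
343.9591836734694 239.08163265306123 49
[('cyl', 0.051, 'x', 54.8), ('cyl', 2.256, 'x', 58.2), ('plane', 0.611, 'r', 15.8, 'D', 2911.7)]
clock: 8.1
eef_pos: [535.7, -249.1, 221.6]
eef_rot: [-3.141, 0.0, 1.682]
wrist_force: [0.6, 0.9, -0.2]
finger_gap: 40.4
{'x': np.float64(37.6), 'y': np.float64(-82.2), 'z': np.float64(136.6), 'tilt': -0.0, 'zx': -0.001, 'yawerr': 0.0, 'gap': 40.4, 't': 8.1, 'F': [0.6, 0.9, -0.2]} expect [345.6382854   98.63451934] [350.08782343  98.42104068] cam y 1.8399146908181236
285 38
```

View pics/z5.png

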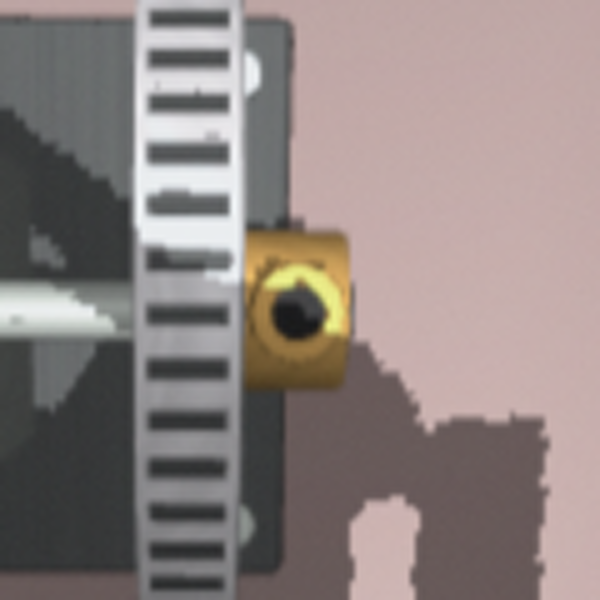

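View pics/z4.png

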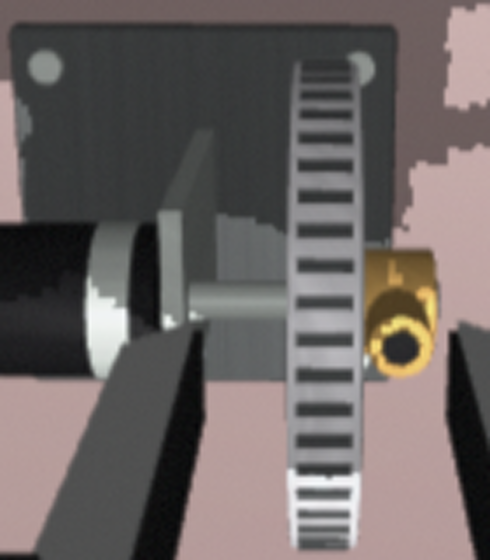

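In the vertical view the hub spans zoom rows 230-390 and the socket sits at about row 313, so it's nearly centred. I'll quantify it relative to the hub itself.

Run:
```python
from h import *
st=monitor.read_state();c=vision.camera("wrist");T=c2w(c,st);im=c["color"]
hsv=cv2.cvtColor(im,cv2.COLOR_BGR2HSV);m=cv2.inRange(hsv,(8,100,40),(32,255,255))
for x in range(335,355):
    y=np.nonzero(m[70:130,x])[0]
    if len(y):print(x,y.min()+70,y.max()+70,end=' | ')
print()
print(hsv[80:120,337,0].tolist(), hsv[80:120,352,2].tolist())
g=cv2.cvtColor(im,cv2.COLOR_BGR2GRAY);sub=g[90:112,336:356]
for th in (40,60,80):
    n,l,s,ce=cv2.connectedComponentsWithStats((sub<th).astype(np.uint8))
    k=1+np.argmax(s[1:,4]);px=ce[k]+[336,90];print(th,s[k],px)
def ya(row,col):
    o,d=ray(c,(col,row),T);return np.arctan2(d@ey,-d[2])
camy,camz=(T[:3,3]-O)@ey,T[2,3]-85
y=np.nonzero(m[70:130,350])[0]+70
a=[ya(y.min()-.5,350),ya(y.max()+.5,350)]
hy=camy+camz*np.tan(np.mean(a));print("hub y",hy,"dia",2*camz*np.sin((a[0]-a[1])/2))
b=ya(px[1],px[0]);sy=camy+(camz-30)*np.tan(b);print("socket y",sy,"angle",np.arcsin((hy-sy)/30))
```

```text
335 85 115 | 336 85 115 | 337 85 116 | 338 85 116 | 339 85 115 | 340 85 116 | 341 85 116 | 342 85 115 | 343 85 115 | 344 85 115 | 345 85 115 | 346 86 115 | 347 86 115 | 348 86 115 | 349 86 115 | 350 86 115 | 351 86 115 | 352 86 115 | 353 86 114 | 354 89 107 | 
[98, 90, 98, 90, 20, 18, 18, 18, 18, 18, 18, 18, 18, 19, 19, 21, 20, 19, 18, 19, 18, 18, 18, 18, 19, 18, 18, 18, 18, 18, 19, 18, 19, 19, 19, 19, 18, 25, 105, 98] [196, 196, 196, 194, 179, 144, 133, 144, 158, 172, 187, 196, 204, 210, 212, 205, 219, 228, 231, 232, 233, 233, 232, 232, 229, 195, 146, 131, 126, 125, 122, 118, 113, 105, 101, 94, 93, 99, 104, 105]
40 [ 4 10  9  6 38] [343.26315789 102.57894737]
60 [ 4  9  9  8 55] [343.45454545 102.56363636]
80 [ 3  7 11 10 83] [343.97590361 101.59036145]
hub y -1.1476546984423597 dia 26.121047658955586
socket y -1.5384253730606567 angle 0.013026057523761844
```

```bash
python3 -m jog '[[0,1,2.5,0,0,0,43],[0,0.8,2.5,0,0,0,43],[0,0,2.5,0,0,0,43],[0,0,0,0,0,0,43],[0,0,0,0,0,0,43]]'
python3 - <<'E'
from h import *
st=monitor.read_state();c=vision.camera("wrist");T=c2w(c,st);im=c["color"];cv2.imwrite("pics/w6.png",im);np.save("T6.npy",T)
px=proj(c,O+[0,0,115]+56*ex,T)[0];print(rel(st),"expect",px,"camy,z",(T[:3,3]-O)@ey,T[2,3]-85)
x,y=px.astype(int);y0=max(0,y-50);cv2.imwrite("pics/z6.png",cv2.resize(im[y0:y0+100,x-50:x+50],(600,600),interpolation=cv2.INTER_CUBIC));print(x-50,y0)
E
```

```text
clock: 8.7
eef_pos: [553.8, -246.4, 147.8]
eef_rot: [-3.141, 0.0, 1.684]
wrist_force: [0.7, 0.1, 0.4]
finger_gap: 40.4
{'x': np.float64(55.9), 'y': np.float64(-81.5), 'z': np.float64(62.8), 'tilt': -0.0, 'zx': -0.0, 'yawerr': 0.002, 'gap': 40.4, 't': 8.7, 'F': [0.7, 0.1, 0.4]} expect [323.66917069 100.49177398] camy,z 2.453986934706536 242.41407423778094
273 50
```

View pics/z6.png

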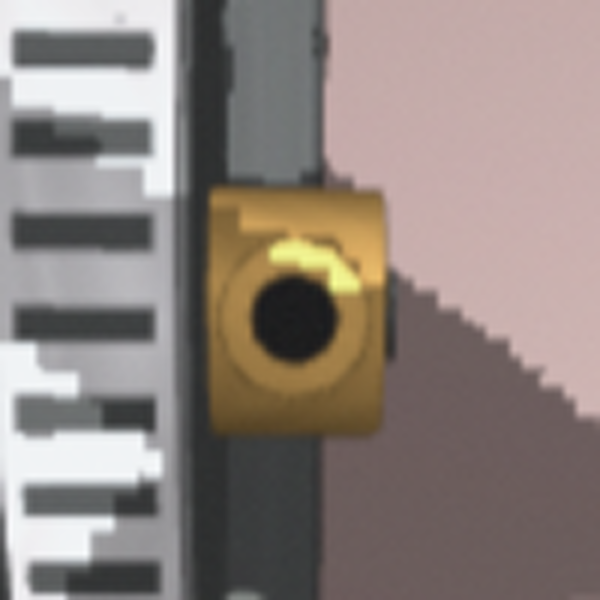

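Run:
```python
from h import *
c=vision.camera("wrist");T=np.load("T6.npy");im=cv2.imread("pics/w6.png")
hsv=cv2.cvtColor(im,cv2.COLOR_BGR2HSV);m=cv2.inRange(hsv,(8,100,40),(32,255,255))
g=cv2.cvtColor(im,cv2.COLOR_BGR2GRAY);sub=g[92:115,312:334]
n,l,s,ce=cv2.connectedComponentsWithStats((sub<60).astype(np.uint8));k=1+np.argmax(s[1:,4]);px=ce[k]+[312,92];print(s[k],px)
def ya(row,col):
    o,d=ray(c,(col,row),T);return np.arctan2(d@ey,-d[2])
camy,camz=(T[:3,3]-O)@ey,T[2,3]-85
for x in (311,316,322,328,334):
    y=np.nonzero(m[60:140,x])[0]+60
    a=[ya(y.min()-.5,x),ya(y.max()+.5,x)]
    hy=camy+camz*np.tan(np.mean(a));sy=camy+(camz-30)*np.tan(ya(px[1],px[0]))
    print(x,y.min(),y.max(),"hub y",hy.round(2),"dia",(2*camz*np.sin((a[0]-a[1])/2)).round(2),"sock y",sy.round(2),"angle",np.arcsin((hy-sy)/30).round(3))
```

```text
[  3   4  14  14 152] [321.5        102.61842105]
311 81 121 hub y -0.93 dia 27.37 sock y -1.25 angle 0.011
316 81 121 hub y -0.92 dia 27.37 sock y -1.25 angle 0.011
322 82 121 hub y -1.23 dia 26.73 sock y -1.25 angle 0.001
328 82 121 hub y -1.21 dia 26.73 sock y -1.25 angle 0.001
334 82 121 hub y -1.2 dia 26.73 sock y -1.25 angle 0.002
```

The screw is within about 0.01 rad of vertical, and the socket is round and centred on the hub. I'll back away, take a final look and sign off.

```bash
python3 -m jog '[[0,0,-3,0,0,0,43],[0,0,-4,0,0,0,43],[-3,0,-4,0,0,0,43],[-3,0,0,0,0,0,43],[0,0,0,0,0,0,43],[0,0,0,0,0,0,43],[0,0,0,0,0,0,43]]'
python3 - <<'E'
from h import *
s=vision.camera("scene")["color"];cv2.imwrite("pics/f.png",cv2.resize(s[150:270,270:500],(800,417),interpolation=cv2.INTER_CUBIC));print(rel())
E
```

```text
clock: 9.5
eef_pos: [560.4, -306.0, 257.4]
eef_rot: [3.141, -0.0, 1.683]
wrist_force: [-0.3, 1.7, 0.7]
finger_gap: 40.4
{'x': np.float64(55.9), 'y': np.float64(-141.4), 'z': np.float64(172.3), 'tilt': 0.0, 'zx': 0.0, 'yawerr': 0.002, 'gap': 40.4, 't': 9.55, 'F': [-0.4, 0.3, -0.9]}
```

View pics/f.png

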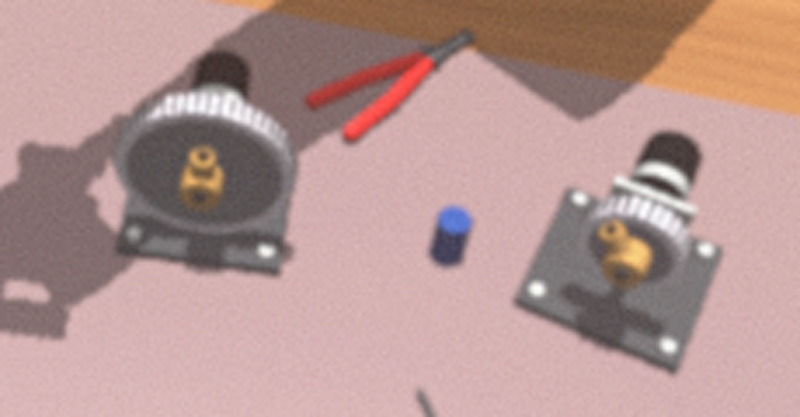

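The large unit's screw is upright at (203,158) in this zoom. The small unit is undisturbed and the gripper is well clear.

```bash
python3 -c "from cell import order;print(order.sign_off())"
```

```text
the job is handed in; nothing more can be done
None
```

The larger pulley's set screw now points straight up, and the job is handed in at about 9.5 s of the 32 s allowed. I gripped the rim at about +0.4 rad and carried it round its arc, then let go and backed clear.

**Final angle:** the last close wrist view from above put the screw at 0.00 to 0.01 rad from vertical, measured against its own hub. Measuring error is about ±0.02 rad.

**Disagreements between checks:**
- One earlier oblique wrist view gave 0.05 rad. It relied on an axle position about 1 mm off; allowing for that, it reads about 0.015 rad.
- A scene-camera reading, taken before I let go, gave -0.01 from the socket and about 0.04 from the boss outline.

**Forces and surroundings:** the largest wrist force I read was about 22 N, while the jaws closed slightly off-centre; I then shifted the tool to relieve it. The arm never went near the small pulley or the orange look-alike, and the small unit looks undisturbed in the final picture. The orange unit was outside that picture.

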